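# Book out cartons of abrasive sticks

## Robot

A 6-joint arm with a two-finger parallel gripper is mounted at the origin on the work surface; the furniture and walls round the work are solid. World frame = base frame: x ahead of the robot, y to its left, z up, the work surface at z = 0. Lengths are in m, angles in rad, forces in N, time in s.
With the tool pointing down it reaches from about 0.425 to 0.95 m from the base axis. Payload 3.5 kg.
Tool frame: the origin (TCP) lies midway between the tips of the shut fingers; the grasp point (between the pads) lies 19 mm behind it; z points along the fingers, y is the line along which they close (so a half turn about z gives the same grasp; the last joint's range is limited). The gripper opens to 85 mm and grips with 20 to 120 N. Pads are 22 mm wide; open, the fingers measure 114 mm over their backs; the gripper's body (76 mm by 85 mm) begins 54 mm behind the grasp point. The pads swing forward as they close: fully open they stand 13 mm farther back than shut.
Start: joints at [1.066, 0.286, 1.577, -0, 1.279, -0.15], TCP at [0.234, 0.633, 0.231] pointing down, gripper open.
Joint ranges: [-2.77, 2.77], [-0.9, 2.22], [0.21, 2.48], [-1.53, 4.67], [0.24, 2.81], [-2.84, 2.84]. Speed limits (rad/s): [2.79, 2.79, 3.14, 3.14, 3.14, 3.14].

## Interface

Orientations are given as a unit quaternion [x, y, z, w].
In Python, from plant import get_state, read_camera, ctrl gives the robot as it stands.
- The arm moves only by the shell command python3 -m crank 'ROWS' [FORCE]. ROWS is JSON, a list of rows, each a list of 3 entries, a list of its own where there are three numbers: the shift along the tool's x, y, z in mm, then the turn about the tool's z in degrees, then the closure in counts, from 0 (fully open) to 255 (shut). In form: [[[tx, ty, tz], yaw, claw], ...]. A call has 1 to 10 rows; each row is the pose to reach, as a shift and turn from the pose commanded when the call began, along the tool's axes at that moment; what a row does not reach only later rows make up. A row lasts 1/10 s, in which the tool goes at most 50 mm and 8.59 degrees, less where a joint would pass 70% of its speed; a pose out of reach is approached as far as the arm can. A call with a gripper value outside its range is refused whole. The fingers move at their own pace and stop on an object; FORCE is the grip in N (left out, the last holds). Time passes only in rows, so rows that repeat a pose let the fingers close. It gives the time, the measured TCP pose, the force, the opening and the grip force at its end, in the units of the state.
- get_state(): the state, without advancing time (a new reading comes with each control period).
- read_camera(name): name is "scene" or "top" or "wrist"; returns a dict with "frame" (384x512x3 uint8, blue, green, red), "range_z" (384x512 float32, m along the optical axis (not along the pixel's ray), 0 where there is no reading), "vfov" (degrees; the focal length in pixels is half the picture's height over the tangent of half this angle, whatever the lens; pixels are square), "cx", "cy" (the principal point, pixels), "origin" and "orientation" of the camera in the world. Camera axes: x right, y down, z forward; pixel columns grow to the right and rows downward; lengths in m; the calibration is good to about 2 mm. The wrist camera is an equidistant fisheye: a pixel r from the principal point sees the ray r / f radians off the axis. A picture is of the moment at which its call begins.
- ctrl.sign_off(): hands the job in; it is judged then, once.
The state is a dict: "time": time; "qpos": joint angles; "dq": joint speeds; "joint_efforts": joint torques, N m; "eef_pos": TCP position; "tcp_rot": TCP orientation; "contact_force": force on the tool from outside, world axes, zero at the start; "wrist_torque": the same for the moment, N m; "opening": opening from 0.0 (shut) to 1.0 (fully open); "finger_force": force on a finger pad.
Only numpy, scipy, OpenCV 4.12 (cv2) and the standard library are available. Lean on these libraries where they do the work, as an engineer would, in place of code of your own. Each camera call takes 0.05 s, during which the arm holds its last target. There are 200 camera calls.

## Task

Book the cartons of abrasive sticks out of the stock rack. First clear the grey tray: set the packet of blades and the stand of burrs, right way up, on the rack's top ledge; then lift each carton over the rack's front rail, draw it out from under the ledge, and set it flat, label up, in the tray lane that matches its place in the rack (left, middle, right, to keep the grit order), label end to the front. Then take the scanner and read each label in the tray in turn from left to right, keeping the beam still on the middle of the label for a good two seconds, and stand it back upright in its charging dock, leaving the chisel where it lies.

Things in the scene. Friction and masses are not known exactly. Their poses are not given: they have to be found in the camera images.
- carton_left: the carton in the left slot of the rack (as seen from the robot), may be absent: a red box lying flat, 52 mm wide (x), 105 long (y), 35 high, about 0.11 kg; origin mid-underside, z up. Its -y end is the label end, which faces the front of the rack at the start (its y axis points to the back). Grasp it across its width, 20 to 35 mm from the label end, clear of the ledge
- carton_middle: the carton in the middle slot of the rack (as seen from the robot), may be absent: a red box lying flat, 52 mm wide (x), 105 long (y), 35 high, about 0.11 kg; origin mid-underside, z up. Its -y end is the label end, which faces the front of the rack at the start (its y axis points to the back). Grasp it across its width, 20 to 35 mm from the label end, clear of the ledge
- carton_right: the carton in the right slot of the rack (as seen from the robot), may be absent: a red box lying flat, 52 mm wide (x), 105 long (y), 35 high, about 0.11 kg; origin mid-underside, z up. Its -y end is the label end, which faces the front of the rack at the start (its y axis points to the back). Grasp it across its width, 20 to 35 mm from the label end, clear of the ledge
- label_left (a point): middle of the bar-code label (white, 28 x 26 mm) stuck on the top face of the left carton, 32 mm from the carton's middle towards its -y end (20 mm from that end); axes as the carton's; absent with its carton
- label_middle (a point): middle of the bar-code label (white, 28 x 26 mm) stuck on the top face of the middle carton, 32 mm from the carton's middle towards its -y end (20 mm from that end); axes as the carton's; absent with its carton
- label_right (a point): middle of the bar-code label (white, 28 x 26 mm) stuck on the top face of the right carton, 32 mm from the carton's middle towards its -y end (20 mm from that end); axes as the carton's; absent with its carton
- rack: light wooden stock rack, fixed, 138 mm deep (x), 268 mm wide (y); origin mid-underside on the table, -x its front (robot side), y its left. Shelf surface at z = 42 mm; slots centred at y = +86, 0 and -86 mm. Dividers 10 mm thick, 32 mm high over the shelf, stand at y = +-43 mm only behind x = 12 mm, on strips 20 mm wide, 6 mm high that run the whole depth; side walls at y = +-124 to 134 mm, 48 mm high over the table, 137 mm behind x = 29 mm
- rail_top (a point): top of the rack's front retaining rail, at its middle: a steel bar 8 mm thick along the rack's y, at x = -62 mm in the rack; its top is 20 mm above the shelf surface the cartons lie on. Axes as the rack's
- ledge_top (a point): middle of the top of that ledge, a bare board 42 mm deep (rack x) and 268 mm long (y), 137 mm above the table, where the packet and the burr stand belong. Axes as the rack's
- blades: small striped packet of blades, 22 mm wide (x), 52 long (y), 24 high, 0.03 kg, lying in the tray; origin mid-underside, z up. Grasp across the 22 mm
- burrs: stand of grinding burrs: a black rubber block 22 mm wide (x), 56 long (y), 15 high, with four burrs up to 42 mm high, 0.03 kg, lying in the tray; origin mid-underside, z up. Grasp the block across the 22 mm
- ledge_edge (a point): middle of the lower front edge of the ledge that hangs over the back of the slots (rack x = +27 to +69 mm). Its underside is 48 mm above the carton tops, its top 137 mm above the table, so a carton can rise at most 48 mm until its rear end is drawn forward past this edge. Axes as the rack's
- tray: shallow grey tray, fixed, 154 mm deep (x), 254 mm wide (y; 276 with its lips); origin mid-underside, -x its front, y its left. Floor 6 mm over the table; front and back walls 14 mm, side walls 18 mm high over the table; strips along x at y = +-43 mm, 20 mm wide, 11 mm high over the table, make three lanes 66 mm wide, 142 mm long. Cartons lie lengthways, label end to -x
- lane_left (a point): centre of the left lane of the tray, on its floor (y = +86 mm in the tray); axes as the tray's
- lane_middle (a point): centre of the middle lane of the tray, on its floor (y = 0 mm in the tray); axes as the tray's
- lane_right (a point): centre of the right lane of the tray, on its floor (y = -86 mm in the tray); axes as the tray's
- scanner: grey cordless hand scanner, 0.19 kg, standing on its round foot (67 mm across) in the dock; origin mid-underside of the foot, z up, x where it looks. Its head is a box 38 mm wide (y), 72 long, 34 thick, pitched 45 degrees down; the head's middle is 5 mm in front of and 104 mm above the origin, its highest edge 37 mm above that. Grasp from above across the 38 mm, about 8 mm above the head's middle
- scanner_head: the scanner's head, rigid with it; origin in the middle of the window at its front end (30.5 mm in front of, 78.5 mm above the scanner's origin); x is the beam, out of the window, 45 degrees down when the scanner is upright; y as the scanner's. It reads by itself a label 50 to 200 mm from the window along the beam, within 11 mm of its line, up to 63 degrees from square, from any side
- dock: black round charging dock, fixed, 96 mm across with a small box on one side; origin in the middle of its underside on the table. The scanner's foot stands, at any heading, on its floor 6 mm above the table, inside a wall 15 mm high over the table and about 82 mm across inside
- chisel: bystander: small chisel with a wooden handle, 166 mm long (y), 23 mm high, origin mid-underside

How it is judged:
On the way, in this order (a step that is already met when the one before it is completed fails the run):
1. the left carton lies flat, label up, in the left lane of the tray, label end to the front, and the still scanner's beam rests on its label for 1.2 s (x of carton_left in the frame of lane_left between -0.021 and 0.021 m and y of carton_left in the frame of lane_left between -0.021 and 0.021 m and z of carton_left in the frame of lane_left between -0.004 and 0.006 m and angle between carton_left's own z axis and vertical below 0.1 rad and x of label_left in the frame of tray below 0 m and x of label_left in the frame of scanner_head between 0.05 and 0.2 m and y of label_left in the frame of scanner_head between -0.011 and 0.011 m and z of label_left in the frame of scanner_head between -0.011 and 0.011 m and angle between the x axis of scanner_head and the z axis of carton_left, either way round below 1.1 rad), for 1.2 s.
2. the middle carton lies flat, label up, in the middle lane of the tray, label end to the front, and the still scanner's beam rests on its label for 1.2 s (x of carton_middle in the frame of lane_middle between -0.021 and 0.021 m and y of carton_middle in the frame of lane_middle between -0.021 and 0.021 m and z of carton_middle in the frame of lane_middle between -0.004 and 0.006 m and angle between carton_middle's own z axis and vertical below 0.1 rad and x of label_middle in the frame of tray below 0 m and x of label_middle in the frame of scanner_head between 0.05 and 0.2 m and y of label_middle in the frame of scanner_head between -0.011 and 0.011 m and z of label_middle in the frame of scanner_head between -0.011 and 0.011 m and angle between the x axis of scanner_head and the z axis of carton_middle, either way round below 1.1 rad), for 1.2 s.
3. the right carton lies flat, label up, in the right lane of the tray, label end to the front, and the still scanner's beam rests on its label for 1.2 s (x of carton_right in the frame of lane_right between -0.021 and 0.021 m and y of carton_right in the frame of lane_right between -0.021 and 0.021 m and z of carton_right in the frame of lane_right between -0.004 and 0.006 m and angle between carton_right's own z axis and vertical below 0.1 rad and x of label_right in the frame of tray below 0 m and x of label_right in the frame of scanner_head between 0.05 and 0.2 m and y of label_right in the frame of scanner_head between -0.011 and 0.011 m and z of label_right in the frame of scanner_head between -0.011 and 0.011 m and angle between the x axis of scanner_head and the z axis of carton_right, either way round below 1.1 rad), for 1.2 s.
At the end, for the whole second after the job is handed in: Each carton lies flat, label up, in its own tray lane (within 21 mm of its centre), label end to the front; blades and burrs sit right way up on the rack's ledge (within 18 mm of its middle line); scanner upright in its dock (within 10 mm of its centre); all at rest (x of carton_left in the frame of lane_left between -0.021 and 0.021 m and y of carton_left in the frame of lane_left between -0.021 and 0.021 m and z of carton_left in the frame of lane_left between -0.004 and 0.006 m and angle between each of carton_left, carton_middle, carton_right, burrs, blades's own z axis and vertical below 0.1 rad and x of each of label_left, label_middle, label_right in the frame of tray below 0 m and linear speed of each of carton_left, carton_middle, carton_right, burrs, blades, scanner below 0.02 m/s and x of carton_middle in the frame of lane_middle between -0.021 and 0.021 m and y of carton_middle in the frame of lane_middle between -0.021 and 0.021 m and z of carton_middle in the frame of lane_middle between -0.004 and 0.006 m and x of carton_right in the frame of lane_right between -0.021 and 0.021 m and y of carton_right in the frame of lane_right between -0.021 and 0.021 m and z of carton_right in the frame of lane_right between -0.004 and 0.006 m and x of burrs in the frame of ledge_top between -0.018 and 0.018 m and y of burrs in the frame of ledge_top between -0.13 and 0.13 m and z of burrs in the frame of ledge_top between -0.005 and 0.005 m and x of blades in the frame of ledge_top between -0.018 and 0.018 m and y of blades in the frame of ledge_top between -0.13 and 0.13 m and z of blades in the frame of ledge_top between -0.005 and 0.005 m and horizontal distance between scanner and dock below 0.01 m and z of scanner in the frame of dock below 0.009 m and angle between scanner's own z axis and vertical below 0.08 rad); the robot touches nothing.
It fails at once if the chisel is shifted more than 4 cm (distance of chisel from where it was at the start of the episode above 0.04 m).
Of carton_left, carton_middle, carton_right only 2 to 3 are there at a start; the rules pass over those that are not, and their reading is None.
At some moment in a run one of carton_left, carton_middle, carton_right may be knocked a few centimetres aside while the robot is not near it.
It also fails if it takes over 210 s, if anything falls off the work surface, if the arm or the gripper's body presses on something with over 40 N, if the wrist force passes 120 N, or if a joint passes its speed limit or range.

## Working session

There is one attempt and no reset: what is moved stays moved. The work goes in short steps, Python scripts to look and compute and a shell command to move; the robot and the scene stay as the last step left them, time stands still between calls to the robot, and variables do not carry over. Pictures are saved under pics/ and viewed, at most 14 in all, crops included, and the job is handed in when it is done.

```bash
ls; mkdir -p pics; cat > h.py <<'E'
import numpy as np, cv2
from scipy.spatial.transform import Rotation as R
from plant import get_state, read_camera, ctrl
def cam(n):
    c=read_camera(n); c['f']=c['frame'].shape[0]/2/np.tan(np.radians(c['vfov'])/2); c['R']=R.from_quat(c['orientation']).as_matrix(); c['o']=np.array(c['origin']); c['n']=n; return c
def cloud(c):
    h,w=c['range_z'].shape; u,v=np.meshgrid(np.arange(w),np.arange(h)); z=c['range_z']
    x=(u-c['cx'])/c['f']; y=(v-c['cy'])/c['f']
    if c['n']=='wrist':
        r=np.hypot(x,y)+1e-9; k=np.tan(np.minimum(r,1.5))/r; x=x*k;y=y*k
    return np.stack([x*z,y*z,z],-1)@c['R'].T+c['o']
E
python3 - <<'E'
from h import *
for n in ['top','scene']:
    c=cam(n); cv2.imwrite(f'pics/{n}0.png',c['frame']); np.savez(f'{n}0.npz',P=cloud(c),F=c['frame']); print(n,c['o'],c['f'],c['cx'],c['cy'],c['R'].round(2).tolist(), (c['range_z']>0).mean())
print(get_state())
E
```

```text
pics
top [ 0.30031595 -0.03172612  1.58503201] 498.6583377836567 263.16766898979205 194.01466264901666 [[-0.01, -1.0, 0.08], [-1.0, 0.01, -0.0], [0.0, -0.08, -1.0]] 0.9960886637369791
scene [-0.15777617 -0.48396332  1.00428352] 467.7904105245837 255.1257379237308 192.56065044986977 [[0.6, -0.62, 0.51], [-0.8, -0.46, 0.38], [-0.0, -0.64, -0.77]] 0.9960530598958334
{'time': 0.1, 'qpos': array([ 1.06601040e+00,  2.87098588e-01,  1.57802663e+00, -1.16551488e-05,
        1.27859927e+00, -1.49990607e-01]), 'dq': array([-1.41316710e-03, -4.52108592e-04,  1.84140675e-04, -2.17517840e-05,
       -1.91442188e-03, -2.90084895e-04]), 'joint_efforts': array([ 1.18201402e-03, -4.07292223e+01, -2.93702281e+01, -1.90528353e-04,
        3.36498750e-03, -9.87627857e-06]), 'eef_pos': array([0.23417345, 0.63244704, 0.23007331]), 'tcp_rot': array([ 1.76466918e-01,  9.84305994e-01, -1.01109485e-03, -3.37485531e-04]), 'contact_force': array([-0.55465241,  0.90055523,  0.2031955 ]), 'wrist_torque': array([-0.03380923,  0.00681189, -0.02930981]), 'finger_force': 0.0, 'opening': 0.9977567598200973}
```

View pics/top0.png

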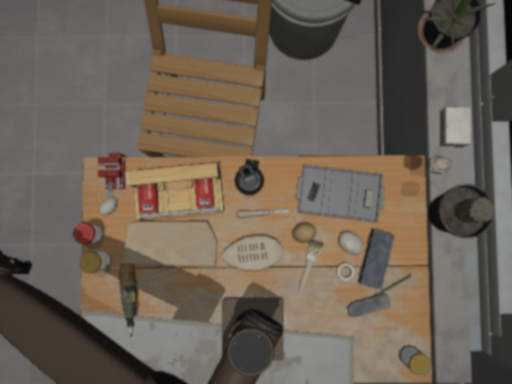

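View pics/scene0.png

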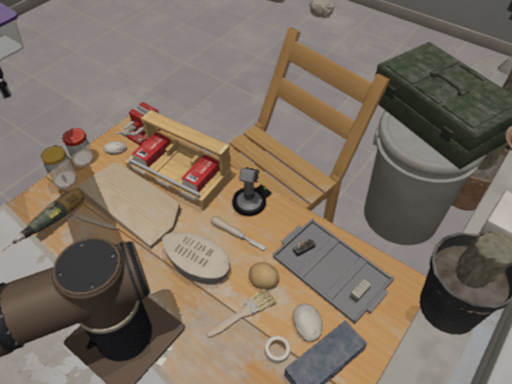

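Top view: rack at about (178,190) with cartons left (148,197) and right (205,192) and the middle slot empty. Scanner and dock are at (249,177), chisel at (262,212), and the tray at (340,193) with a dark item at (314,190) and a light one at (371,197).

```bash
cat > m.py <<'E'
from h import *
for n in ['top','scene']:
    d=np.load(f'{n}0.npz'); P=d['P'];F=d['F'].astype(int)
    hsv=cv2.cvtColor(d['F'],cv2.COLOR_BGR2HSV).astype(int)
    X,Y,Z=P[...,0],P[...,1],P[...,2]
    def rect(m,name):
        p=P[m]; 
        if len(p)<5: print(name,len(p));return
        (c,s,a)=cv2.minAreaRect(p[:,:2].astype(np.float32)); print(n,name,len(p),'c',np.round(c,4),'size',np.round(s,3),'ang',round(a,1),'z med',p[:,2].round(3).min(),np.median(p[:,2]).round(4),p[:,2].max().round(4))
    ws=(X>.2)&(X<.75)&(abs(Y)<.55)
    print('table z',np.median(Z[ws&(abs(Z)<.01)]))
    rect(ws&(Y>.03)&(Z>.128)&(Z<.146)&(Y<.45)&(X>.45),'ledge')
    red=((hsv[...,0]<8)|(hsv[...,0]>172))&(hsv[...,1]>130)&(Z>.06)&(Z<.10)&(X>.4)
    for nm,q in (('L',(Y>.25)&(Y<.37)),('R',(Y>.05)&(Y<.25))): rect(ws&red&q,'red'+nm)
    wh=(hsv[...,1]<90)&(Z>.06)&(Z<.09)&(hsv[...,2]>110)&(X>.45)&(X<.62)
    for nm,q in (('L',(Y>.26)&(Y<.37)),('R',(Y>.08)&(Y<.2))): rect(ws&wh&q,'label'+nm)
    tr=ws&(Y<-.1)&(X>.45)&(Z>.004)&(hsv[...,1]<80)&(Z<.06)
    k=np.zeros_like(tr,np.uint8);nn,l,st,_=cv2.connectedComponentsWithStats(tr.astype(np.uint8))
    i=1+np.argmax(st[1:,4]); rect(l==i,'tray')
    rect(tr&(Z>.02)&(Y>-.3)&(l==i),'itemL');rect(tr&(Z>.02)&(Y<-.32)&(l==i),'itemR')
    rect(ws&(abs(Y)<.13)&(Y<.11)&(X>.5)&(Z>.09)&(Z<.2),'scanhead')
    rect(ws&(Y<.1)&(Y>-.1)&(X>.48)&(Z>.009)&(Z<.018)&(hsv[...,2]<70),'dockrim')
    rect(ws&(Y<.1)&(Y>-.15)&(X>.42)&(X<.52)&(Z>.006)&(Z<.04),'chisel')
T=cv2.imread('pics/top0.png')
S=cv2.imread('pics/scene0.png')
a=cv2.resize(T[155:230,75:395],None,fx=2.5,fy=2.5,interpolation=cv2.INTER_CUBIC)
b=cv2.resize(S[95:320,100:400],None,fx=1.7,fy=1.7,interpolation=cv2.INTER_CUBIC)
o=np.zeros((a.shape[0]+b.shape[0],800,3),np.uint8);o[:a.shape[0],:a.shape[1]]=a;o[a.shape[0]:,:b.shape[1]]=b;cv2.imwrite('pics/crop.png',o)
E
python3 m.py
```

```text
table z 0.0011370757001045728
top ledge 1219 c [0.4705 0.2336] size [0.043 0.268] ang 5.2 z med 0.128 0.1377 0.1458
top redL 217 c [0.4246 0.3175] size [0.046 0.052] ang 1.5 z med 0.064 0.0769 0.0867
top redR 271 c [0.4313 0.1471] size [0.062 0.052] ang 1.1 z med 0.07 0.0776 0.088
labelL 0
labelR 0
top tray 1008 c [ 0.4807 -0.2774] size [0.266 0.061] ang 90.0 z med 0.004 0.0094 0.0257
top itemL 20 c [ 0.4759 -0.206 ] size [0.123 0.048] ang 89.2 z med 0.02 0.0217 0.0238
top itemR 11 c [ 0.4724 -0.3786] size [0.062 0.017] ang 75.7 z med 0.02 0.0215 0.0257
top scanhead 10 c [0.5028 0.057 ] size [0.105 0.004] ang 89.3 z med 0.095 0.1044 0.1376
top dockrim 79 c [0.5054 0.0129] size [0.047 0.079] ang 2.6 z med 0.009 0.0125 0.0179
top chisel 558 c [ 0.4699 -0.0252] size [0.249 0.1  ] ang 90.0 z med 0.006 0.0127 0.04
table z -0.0004115461432798728
scene ledge 1046 c [0.4716 0.2315] size [0.047 0.271] ang 4.4 z med 0.128 0.1354 0.1426
scene redL 313 c [0.433  0.3218] size [0.066 0.068] ang 0.0 z med 0.06 0.0746 0.0805
scene redR 422 c [0.4384 0.1495] size [0.082 0.063] ang 5.1 z med 0.06 0.0748 0.08
labelL 0
scene labelR 6 c [0.4745 0.1565] size [0.062 0.005] ang 44.5 z med 0.061 0.0747 0.0778
scene tray 1335 c [ 0.48   -0.2788] size [0.269 0.06 ] ang 90.0 z med 0.004 0.0073 0.0206
itemL 1
itemR 0
scene scanhead 8 c [0.5003 0.0566] size [0.102 0.004] ang 87.4 z med 0.092 0.1171 0.1348
scene dockrim 80 c [0.5027 0.0065] size [0.079 0.045] ang 89.6 z med 0.009 0.0123 0.0178
scene chisel 758 c [ 0.4699 -0.025 ] size [0.1  0.25] ang 0.0 z med 0.006 0.0147 0.04
```

View pics/crop.png

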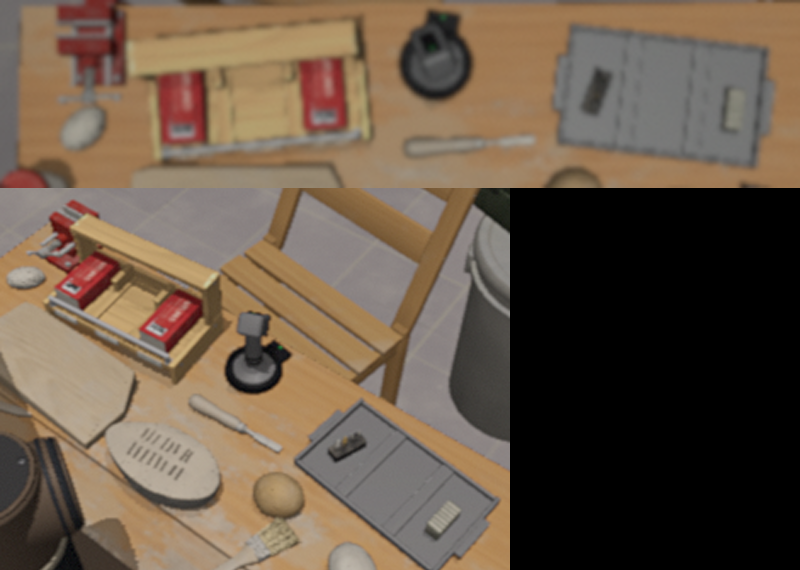

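The crop shows the burr stand (black) in the left lane, the striped blades in the right lane, the labels at the cartons' front ends, and the scanner head pitched towards the robot. My x windows were set too far out, so I'm redoing the measurement.

```bash
cat > m2.py <<'E'
from h import *
for n in ['top','scene']:
    d=np.load(f'{n}0.npz'); P=d['P'];F=d['F'].astype(int)
    hsv=cv2.cvtColor(d['F'],cv2.COLOR_BGR2HSV).astype(int); S,V=hsv[...,1],hsv[...,2]
    X,Y,Z=P[...,0],P[...,1],P[...,2]
    def rect(m,name,big=True):
        m=m.astype(np.uint8)
        if big:
            nn,l,st,_=cv2.connectedComponentsWithStats(m)
            if nn<2: print(name,0);return
            m=l==1+np.argmax(st[1:,4])
        p=P[m>0]; v=np.where(m>0)
        (c,s,a)=cv2.minAreaRect(p[:,:2].astype(np.float32))
        if s[0]>s[1]: s=s[::-1];a-=90
        a=(a+90)%180-90
        print(n,name,len(p),'c',np.round(c,4),'mean',p[:,:2].mean(0).round(4),'size',np.round(s,3),'longaxis vs y',round(a,1),'z',p[:,2].min().round(3),np.median(p[:,2]).round(4),p[:,2].max().round(4),'px',v[1].mean().round(),v[0].mean().round())
    rect((X>.4)&(X<.55)&(Y>.05)&(Y<.42)&(Z>.128)&(Z<.146),'ledge')
    red=((hsv[...,0]<8)|(hsv[...,0]>172))&(S>110)&(Z>.055)&(Z<.10)&(X>.33)
    for nm,q in (('L',(Y>.25)&(Y<.37)),('R',(Y>.05)&(Y<.25))): rect(red&q,'red'+nm)
    wh=(S<90)&(V>70)&(Z>.068)&(Z<.09)&(X>.36)&(X<.45)
    for nm,q in (('L',(Y>.26)&(Y<.37)),('R',(Y>.08)&(Y<.2))): rect(wh&q,'label'+nm)
    rect((S<90)&(Z>.045)&(Z<.068)&(X>.33)&(X<.40)&(Y>.08)&(Y<.38),'rail')
    tb=(Y<-.1)&(Y>-.5)&(X>.3)&(X<.5)&(Z>-.01)&(Z<.06)
    rect(tb&(S<50)&(Z>.003),'tray')
    rect(tb&(V<60)&(Y>-.25),'burrs'); rect(tb&(Z>.017)&(Y>-.25)&(Y<-.15)&(X<.46)&(X>.35),'burrsZ')
    rect(tb&(S>25)&(V>110)&(Y<-.33)&(Y>-.41)&(X>.35)&(X<.45),'blades');rect(tb&(Z>.019)&(Y<-.3)&(Y>-.405)&(X<.46)&(X>.35),'bladesZ')
    sc=(abs(Y)<.12)&(X>.38)&(X<.56)
    rect(sc&(Z>.085)&(Z<.2),'scanhead')
    rect(sc&(Z>.012)&(Z<.022),'dockrim',False)
    rect(sc&(V<45)&(Z<.03),'dockblack')
    rect((Y<.1)&(Y>-.12)&(X>.3)&(X<.4)&(Z>.006)&(Z<.04),'chisel')
E
python3 m2.py
```

```text
top ledge 1321 c [0.4705 0.2337] mean [0.4701 0.2331] size [0.043 0.268] longaxis vs y 5.2 z 0.128 0.1377 0.1458 px 172.0 174.0
top redL 383 c [0.4049 0.317 ] mean [0.409  0.3163] size [0.054 0.084] longaxis vs y -85.0 z 0.064 0.0771 0.0867 px 148.0 197.0
top redR 368 c [0.4206 0.146 ] mean [0.4242 0.1461] size [0.051 0.085] longaxis vs y -85.3 z 0.068 0.0775 0.088 px 204.0 191.0
top labelL 49 c [0.3767 0.3167] mean [0.3778 0.3167] size [0.015 0.029] longaxis vs y 0.5 z 0.071 0.0787 0.0834 px 147.0 207.0
top labelR 55 c [0.3933 0.144 ] mean [0.3935 0.1449] size [0.016 0.027] longaxis vs y 0.1 z 0.07 0.0779 0.0843 px 204.0 201.0
top rail 302 c [0.3641 0.2219] mean [0.3631 0.2182] size [0.02  0.261] longaxis vs y 5.8 z 0.045 0.0593 0.0676 px 181.0 212.0
top tray 3406 c [ 0.4215 -0.2765] mean [ 0.42   -0.2782] size [0.152 0.273] longaxis vs y -7.4 z 0.003 0.0091 0.047 px 340.0 193.0
top burrs 29 c [ 0.4384 -0.1973] mean [ 0.4379 -0.196 ] size [0.013 0.023] longaxis vs y 90.0 z 0.016 0.0212 0.0446 px 315.0 188.0
top burrsZ 116 c [ 0.4246 -0.1933] mean [ 0.4243 -0.1924] size [0.022 0.055]
[... 2129 characters left out ...]
4 0.0286 0.0336 px 361.0 288.0
scene bladesZ 216 c [ 0.4009 -0.3664] mean [ 0.3982 -0.3666] size [0.022 0.055] longaxis vs y 82.5 z 0.02 0.0283 0.0336 px 361.0 289.0
scene scanhead 298 c [0.4652 0.0069] mean [ 0.4536 -0.0009] size [0.038 0.065] longaxis vs y -70.5 z 0.085 0.1297 0.1457 px 249.0 176.0
scene dockrim 413 c [0.4544 0.0322] mean [0.4541 0.0168] size [0.122 0.142] longaxis vs y 10.8 z 0.012 0.0155 0.0219 px 244.0 199.0
scene dockblack 333 c [0.4684 0.0093] mean [0.4647 0.0007] size [0.088 0.107] longaxis vs y -70.9 z 0.0 0.0089 0.0177 px 251.0 201.0
scene chisel 355 c [ 0.3619 -0.0348] mean [ 0.357  -0.0207] size [0.023 0.164] longaxis vs y 6.3 z 0.006 0.0147 0.0251 px 233.0 230.0
```

```bash
cat >> h.py <<'E'
def yaw(q): 
    y=R.from_quat(q).as_matrix()[:,1]; return np.degrees(np.arctan2(y[1],y[0]))
def go(*wps,p=None,A=None):
    "print shift/turn between consecutive waypoints (x,y,z[,A])"
    s=get_state(); p=s['eef_pos'] if p is None else np.array(p); A=yaw(s['tcp_rot']) if A is None else A
    print('at',np.round(p,4),'A',round(A,1),'t',s['time'],'open',round(s['opening'],3))
    for w in wps:
        a=np.radians(A); d=(np.array(w[:3])-p)*1000; A2=w[3] if len(w)>3 else A
        print(w,'-> shift',np.round([-np.sin(a)*d[0]+np.cos(a)*d[1],np.cos(a)*d[0]+np.sin(a)*d[1],-d[2]],1).tolist(),'turn',round(A-A2,1),'rows',int(np.ceil(max(np.linalg.norm(d)/50,abs(A-A2)/8.59)))); p=np.array(w[:3]);A=A2
E
python3 - <<'E'
from h import *
go((.45,.25,.23),(.50,0,.23),(.424,-.194,.16,69.5))
P=np.load('top0.npz')['P']; X,Y,Z=[P[...,i] for i in range(3)]
m=(abs(Y)<.06)&(X>.42)&(X<.52)&(Z>.1)&(Z<.16); p=P[m]
A=np.c_[p[:,:2]-p[:,:2].mean(0),np.ones(len(p))]; g=np.linalg.lstsq(A,p[:,2],rcond=None)[0]; print('grad',g,np.degrees(np.arctan2(g[1],g[0])))
E
```

```text
at [0.2342 0.6324 0.2301] A 69.7 t 0.1 open 0.998
(0.45, 0.25, 0.23) -> shift [-335.2, -283.7, 0.1] turn 0.0 rows 9
(0.5, 0, 0.23) -> shift [-133.7, -217.1, -0.0] turn 0.0 rows 6
(0.424, -0.194, 0.16, 69.5) -> shift [3.9, -208.3, 70.0] turn 0.2 rows 5
grad [-0.44921039 -0.19596722  0.12952082] -156.4308506148053
```

```bash
python3 -m crank '[[[-335,-284,0],0,0],[[-335,-284,0],0,0],[[-335,-284,0],0,0],[[-335,-284,0],0,0],[[-335,-284,0],0,0],[[-335,-284,0],0,0],[[-335,-284,0],0,0],[[-335,-284,0],0,0],[[-335,-284,0],0,0],[[-335,-284,0],0,0]]' 40
python3 -m crank '[[[-134,-217,0],0,140],[[-134,-217,0],0,140],[[-134,-217,0],0,140],[[-134,-217,0],0,140],[[-134,-217,0],0,140],[[-130,-425,70],0,140],[[-130,-425,70],0,140],[[-130,-425,70],0,140],[[-130,-425,70],0,140],[[-130,-425,70],0,140]]'
python3 - <<'E'
from h import *
c=cam('wrist'); cv2.imwrite('pics/w1.png',c['frame']); P=cloud(c); np.savez('w1.npz',P=P,F=c['frame'])
X,Y,Z=[P[...,i] for i in range(3)]
for z0,nm,b in((.0165,'burrs',(X>.38)&(X<.47)&(Y>-.24)&(Y<-.15)),):
    m=b&(Z>z0)&(Z<.06); n,l,st,_=cv2.connectedComponentsWithStats(m.astype(np.uint8)); p=P[l==1+np.argmax(st[1:,4])]
    print(nm,len(p),cv2.minAreaRect(p[:,:2].astype(np.float32)),p[:,2].min(),p[:,2].max())
f=P[(abs(X-.43)<.08)&(abs(Y+.28)<.05)]; print('floor',np.percentile(f[:,2],[5,50,95]))
go((.424,-.194,.010))
E
```

```text
time: 1.1
eef_pos: [0.4516, 0.2466, 0.231]
tcp_rot: [0.179, 0.984, -0.001, 0.0]
contact_force: [-1.0, 0.8, 0.7]
opening: 1.005
finger_force: 0.0
time: 2.1
eef_pos: [0.4223, -0.1948, 0.1595]
tcp_rot: [0.178, 0.984, 0.0, -0.001]
contact_force: [-0.1, 0.1, 0.8]
opening: 0.449
finger_force: 0.0
burrs 1217 ((0.42423713207244873, -0.1936977207660675), (0.022094542160630226, 0.0556044727563858), 68.4794692993164) 0.016521190069335612 0.04864283087730181
floor [0.0044881  0.01065032 0.25602516]
at [ 0.4217 -0.1961  0.1588] A 69.5 t 2.15 open 0.449
(0.424, -0.194, 0.01) -> shift [-1.4, 2.8, 148.8] turn 0.0 rows 3
```

View pics/w1.png

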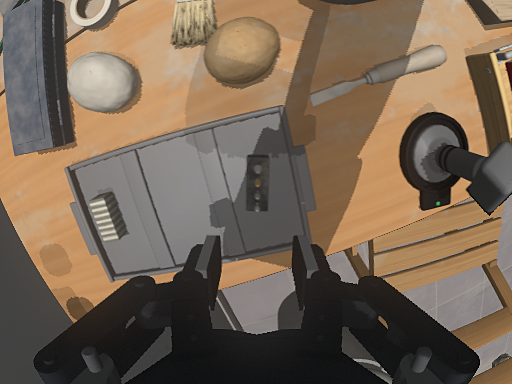

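The wrist view shows the burr stand at (258,183), on the fingers' centre line at column 257, with the striped blades at (105,215). Going down.

```bash
python3 -m crank '[[[-1,2,90],1,140],[[-1,2,90],1,140],[[-1,2,130],1,140],[[-1,2,149],1,140],[[-1,2,149],1,140],[[-1,2,149],1,255],[[-1,2,149],1,255],[[-1,2,149],1,255],[[-1,2,149],1,255],[[-1,2,149],1,255]]' 30
python3 -m crank '[[[0,0,0],0,255],[[0,0,0],0,255],[[0,0,-40],0,255],[[0,0,-90],0,255],[[0,0,-140],0,255],[[0,0,-190],0,255],[[0,0,-215],0,255],[[0,0,-215],0,255]]'
python3 - <<'E'
from h import *
c,s=np.cos(np.radians(5.2)),np.sin(np.radians(5.2))
L=lambda y:(.470-s*y,.233+c*y)
print(L(.06),L(-.06))
a=L(.06)
go((.50,0,.225),(.47,.2,.225,15),(a[0],a[1],.225,5.2))
E
```

```text
time: 3.15
eef_pos: [0.4264, -0.1922, 0.0133]
tcp_rot: [0.185, 0.983, -0.0, 0.001]
contact_force: [0.6, -0.0, 3.1]
opening: 0.244
finger_force: 33.4
time: 3.95
eef_pos: [0.4279, -0.1935, 0.2326]
tcp_rot: [0.185, 0.983, -0.002, 0.005]
contact_force: [0.0, -0.9, 0.4]
opening: 0.243
finger_force: 33.1
(np.float64(0.46456204518813315), np.float64(0.2927530639169582)) (np.float64(0.4754379548118668), np.float64(0.17324693608304179))
at [ 0.4279 -0.1935  0.2326] A 68.7 t 3.95 open 0.243
(0.5, 0, 0.225) -> shift [3.2, 206.5, 7.6] turn 0.0 rows 5
(0.47, 0.2, 0.225, 15) -> shift [100.7, 175.4, -0.0] turn 53.7 rows 7
(np.float64(0.46456204518813315), np.float64(0.2927530639169582), 0.225, 5.2) -> shift [91.0, 18.8, -0.0] turn 9.8 rows 2
```

```bash
python3 -m crank '[[[3,206,0],0,255],[[3,206,0],8,255],[[3,206,0],16,255],[[3,206,0],24,255],[[104,382,0],32,255],[[104,382,0],40,255],[[104,382,0],48,255],[[104,382,0],54,255],[[104,382,0],60,255],[[104,382,0],63.5,255]]'
python3 -m crank '[[[0,0,0],0,255],[[0,0,0],0,255]]'
python3 - <<'E'
from h import *
P=cloud(cam('wrist'));X,Y,Z=[P[...,i] for i in range(3)]
m=(X>.42)&(X<.53)&(Y>.08)&(Y<.38)&(Z>.13)&(Z<.142);p=P[m]
print(cv2.minAreaRect(p[:,:2].astype(np.float32)),np.median(p[:,2]),len(p))
go((.4646,.2927,.145))
E
```

```text
time: 4.95
eef_pos: [0.4658, 0.2052, 0.2249]
tcp_rot: [0.674, 0.738, -0.001, -0.002]
contact_force: [0.2, -0.2, -0.8]
opening: 0.25
finger_force: 33.1
time: 5.15
eef_pos: [0.4672, 0.2013, 0.2257]
tcp_rot: [0.674, 0.739, -0.001, -0.001]
contact_force: [0.7, -0.3, -0.1]
opening: 0.246
finger_force: 33.1
((0.47066763043403625, 0.2315087616443634), (0.04229257255792618, 0.26208242774009705), 5.353044509887695) 0.13619583700636573 11105
at [0.4675 0.2009 0.2261] A 5.2 t 5.2 open 0.241
(0.4646, 0.2927, 0.145) -> shift [91.6, 5.4, 81.1] turn 0.0 rows 3
```

```bash
python3 -m crank '[[[91,5,0],0,255],[[91,5,0],0,255],[[91,5,45],0,255],[[91,5,72],0,255],[[91,5,82],0,255],[[91,5,83.5],0,255],[[91,5,83.5],0,255],[[91,5,83.5],0,150],[[91,5,83.5],0,150],[[91,5,83.5],0,150]]'
python3 -m crank '[[[0,0,-10],0,140],[[0,0,-50],0,140],[[0,0,-90],0,140],[[0,0,-90],0,140]]'
python3 - <<'E'
from h import *
P=cloud(cam('wrist'));X,Y,Z=[P[...,i] for i in range(3)]
m=(X>.40)&(X<.53)&(Y>.2)&(Y<.38)&(Z>.143)&(Z<.2)
n,l,st,_=cv2.connectedComponentsWithStats(m.astype(np.uint8)); p=P[l==1+np.argmax(st[1:,4])]
print(cv2.minAreaRect(p[:,:2].astype(np.float32)),np.percentile(p[:,2],[5,50,95]),len(p))
go((.5,.1,.225,20),(.5,-.05,.2,45),(.401,-.366,.14,81.5))
E
```

```text
time: 6.2
eef_pos: [0.465, 0.2927, 0.1442]
tcp_rot: [0.675, 0.738, 0.0, 0.0]
contact_force: [0.4, 0.5, -0.2]
opening: 0.409
finger_force: 0.0
time: 6.6
eef_pos: [0.4682, 0.2944, 0.2423]
tcp_rot: [0.674, 0.738, 0.006, 0.003]
contact_force: [1.0, -0.3, 1.4]
opening: 0.447
finger_force: 0.0
((0.46434491872787476, 0.2912867069244385), (0.021678129211068153, 0.05648002400994301), 5.366210460662842) [0.14980456 0.15129871 0.1724591 ] 1730
at [0.4668 0.2938 0.239 ] A 5.2 t 6.65 open 0.452
(0.5, 0.1, 0.225, 20) -> shift [-196.0, 15.6, 14.0] turn -14.8 rows 4
(0.5, -0.05, 0.2, 45) -> shift [-141.0, -51.3, 25.0] turn -25 rows 4
(0.401, -0.366, 0.14, 81.5) -> shift [-153.4, -293.4, 60.0] turn -36.5 rows 7
```

```bash
python3 -m crank '[[[-344,3,32],-8,140],[[-344,3,32],-16,140],[[-344,3,32],-24,140],[[-344,3,32],-32,140],[[-344,3,32],-39.8,140],[[-344,3,32],-39.8,140],[[-344,3,32],-39.8,140],[[-344,3,32],-39.8,140]]'
python3 -m crank '[[[-153,-293,60],-8,140],[[-153,-293,60],-16,140],[[-153,-293,60],-24,140],[[-153,-293,60],-32,140],[[-153,-293,60],-36.5,140],[[-153,-293,60],-36.5,140],[[-153,-293,60],-36.5,140],[[-153,-293,60],-36.5,140],[[-153,-293,60],-36.5,140]]'
python3 - <<'E'
from h import *
P=cloud(cam('wrist'));X,Y,Z=[P[...,i] for i in range(3)]
m=(X>.35)&(X<.45)&(Y>-.42)&(Y<-.32)&(Z>.02)&(Z<.06)
n,l,st,_=cv2.connectedComponentsWithStats(m.astype(np.uint8)); p=P[l==1+np.argmax(st[1:,4])]
r=cv2.minAreaRect(p[:,:2].astype(np.float32));print(r,np.percentile(p[:,2],[5,50,95]),len(p))
go((*r[0],.012,r[2]))
E
```

```text
time: 7.45
eef_pos: [0.4979, -0.0528, 0.2005]
tcp_rot: [0.384, 0.923, -0.001, -0.001]
contact_force: [0.2, 0.2, -0.8]
opening: 0.454
finger_force: 0.0
time: 8.35
eef_pos: [0.3984, -0.3653, 0.1405]
tcp_rot: [0.076, 0.997, 0.001, -0.001]
contact_force: [-0.4, 0.2, -0.2]
opening: 0.455
finger_force: 0.0
((0.40038877725601196, -0.3653973639011383), (0.02148055098950863, 0.05168376863002777), 81.83362579345703) [0.02748264 0.02899452 0.03011975] 1358
at [ 0.399  -0.3642  0.1409] A 81.4 t 8.4 open 0.451
(0.40038877725601196, -0.3653973639011383, 0.012, 81.83362579345703) -> shift [-1.5, -1.0, 128.9] turn -0.4 rows 3
```

```bash
python3 -m crank '[[[-1,-1,50],0,140],[[-1,-1,100],0,140],[[-1,-1,129],0,140],[[-1,-1,129],0,140],[[-1,-1,129],0,255],[[-1,-1,129],0,255],[[-1,-1,129],0,255],[[-1,-1,129],0,255],[[-1,-1,129],0,255],[[-1,-1,129],0,255]]' 30
python3 -m crank '[[[0,0,0],0,255],[[0,0,-40],0,255],[[0,0,-90],0,255],[[0,0,-140],0,255],[[0,0,-190],0,255],[[0,0,-218],0,255],[[0,0,-218],0,255],[[0,0,-218],0,255]]'
python3 -m crank '[[[-54,326,0],8,255],[[-54,326,0],16,255],[[-54,326,0],24,255],[[-54,326,0],32,255],[[-54,326,0],36.8,255],[[-54,326,0],36.8,255],[[-54,326,0],36.8,255],[[-54,326,0],36.8,255],[[-54,326,0],36.8,255]]'
python3 -m crank '[[[175,140,0],8,255],[[175,140,0],16,255],[[175,140,0],24,255],[[175,140,0],32,255],[[175,140,0],39.8,255],[[175,140,0],39.8,255],[[175,140,0],39.8,255],[[175,140,0],39.8,255]]'
python3 - <<'E'
from h import *
go((.4754,.1732,.144,5.2))
E
```

```text
time: 9.4
eef_pos: [0.4009, -0.3667, 0.0141]
tcp_rot: [0.074, 0.997, -0.001, 0.001]
contact_force: [-0.8, 0.8, 6.4]
opening: 0.251
finger_force: 37.0
time: 10.2
eef_pos: [0.4002, -0.366, 0.2309]
tcp_rot: [0.074, 0.997, -0.0, 0.0]
contact_force: [0.1, 1.1, -0.3]
opening: 0.251
finger_force: 36.2
time: 11.1
eef_pos: [0.501, -0.0504, 0.2281]
tcp_rot: [0.384, 0.923, -0.0, -0.002]
contact_force: [-0.6, -0.6, -0.4]
opening: 0.249
finger_force: 36.2
time: 11.9
eef_pos: [0.4785, 0.17, 0.2297]
tcp_rot: [0.677, 0.736, -0.001, -0.0]
contact_force: [0.7, 0.2, 0.2]
opening: 0.248
finger_force: 36.2
at [0.4785 0.17   0.2297] A 4.8 t 11.9 open 0.248
(0.4754, 0.1732, 0.144, 5.2) -> shift [3.5, -2.8, 85.7] turn -0.4 rows 2
```

```bash
python3 -m crank '[[[3,-2,45],0,255],[[3,-2,73],0,255],[[3,-2,83],0,255],[[3,-2,85],0,255],[[3,-2,85],0,255],[[3,-2,85],0,150],[[3,-2,85],0,150],[[3,-2,85],0,150],[[3,-2,75],0,140],[[3,-2,45],0,140]]'
python3 -m crank '[[[0,0,-45],0,100],[[123,-65,-45],-8,45],[[123,-65,-45],-16,45],[[123,-65,-45],-24,45],[[123,-65,-45],-32,45],[[123,-65,-45],-40,45],[[123,-65,-45],-48,45],[[123,-65,-45],-56,45]]'
python3 -m crank '[[[0,0,0],-8,45],[[0,0,0],-16,45],[[0,0,0],-24,45],[[0,0,0],-32,45],[[0,0,0],-34,45],[[0,0,0],-34,45]]'
python3 - <<'E'
from h import *
go((.3845,.311,.2,95.2))
c=cam('wrist');cv2.imwrite('pics/w2.png',c['frame']);P=cloud(c);X,Y,Z=[P[...,i] for i in range(3)]
hsv=cv2.cvtColor(c['frame'],cv2.COLOR_BGR2HSV).astype(int)
def rep(m,nm):
    n,l,st,_=cv2.connectedComponentsWithStats(m.astype(np.uint8)); p=P[l==1+np.argmax(st[1:,4])]
    print(nm,cv2.minAreaRect(p[:,:2].astype(np.float32)),np.percentile(p[:,2],[5,50,95]).round(4),len(p))
rep((X>.40)&(X<.53)&(Y>.12)&(Y<.25)&(Z>.145)&(Z<.19),'blades')
for nm,q in(('L',(Y>.25)&(Y<.38)),('R',(Y>.08)&(Y<.21))):
    b=q&(X>.33)&(X<.5)&(Z>.07)&(Z<.085); rep(b,'top'+nm); rep(b&(hsv[...,1]<90),'label'+nm)
E
```

```text
time: 12.9
eef_pos: [0.4742, 0.1738, 0.1837]
tcp_rot: [0.676, 0.737, -0.003, -0.002]
contact_force: [-0.0, -0.4, -0.4]
opening: 0.449
finger_force: 0.0
time: 13.7
eef_pos: [0.4011, 0.2916, 0.2319]
tcp_rot: [0.248, 0.969, 0.0, 0.001]
contact_force: [-0.0, 0.5, 0.2]
opening: 0.823
finger_force: 0.0
time: 14.3
eef_pos: [0.4013, 0.2913, 0.2317]
tcp_rot: [-0.043, 0.999, 0.0, 0.001]
contact_force: [-0.3, 0.2, -0.4]
opening: 0.819
finger_force: 0.0
at [0.4013 0.2913 0.2317] A 94.9 t 14.3 open 0.819
(0.3845, 0.311, 0.2, 95.2) -> shift [15.0, 21.0, 31.7] turn -0.3 rows 1
blades ((0.47567281126976013, 0.17285224795341492), (0.02324099652469158, 0.05287822335958481), 4.812026023864746) [0.1471 0.1597 0.1609] 1321
topL ((0.414166122674942, 0.3179122805595398), (0.10592760890722275, 0.051974788308143616), 3.5443761348724365) [0.0741 0.0756 0.0769] 4592
labelL ((0.38162386417388916, 0.3158501982688904), (0.025220509618520737, 0.029088633134961128), 1.2446236610412598) [0.0747 0.0758 0.0771] 397
topR ((0.4231715202331543, 0.1501310169696808), (0.1056997999548912, 0.05326007306575775), 5.398699760437012) [0.0739 0.0756 0.077 ] 3783
labelR ((0.3918340802192688, 0.14681895077228546), (0.025773877277970314, 0.029395947232842445), 2.7067596912384033) [0.0748 0.076  0.0772] 293
```

View pics/w2.png

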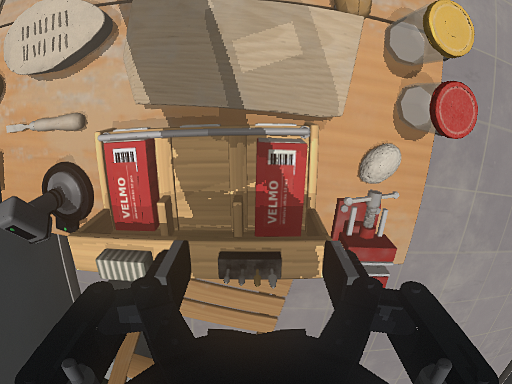

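Blades and burrs are both on the ledge. The wrist view shows both carton tops whole, left carton at (280,200) and right at (130,185). Now refining the tray pose from the earlier wrist cloud.

```bash
python3 - <<'E'
from h import *
d=np.load('w1.npz');P=d['P'];X,Y,Z=[P[...,i] for i in range(3)]
hsv=cv2.cvtColor(d['F'],cv2.COLOR_BGR2HSV).astype(int)
for zlo in (.003,.0035,.005):
    m=(X>.3)&(X<.55)&(Y>-.46)&(Y<-.1)&(Z>zlo)&(Z<.022)&(hsv[...,1]<60)
    n,l,st,_=cv2.connectedComponentsWithStats(m.astype(np.uint8)); p=P[l==1+np.argmax(st[1:,4])]
    print(cv2.minAreaRect(p[:,:2].astype(np.float32)),len(p))
g=np.array([.3892,.3164]);
go((.3892,.3164,.10,93.5),(.3892,.3164,.056,93.5))
E
```

```text
((0.4198775291442871, -0.27927541732788086), (0.27457013726234436, 0.1533886045217514), 82.59425354003906) 28394
((0.4198775291442871, -0.27927541732788086), (0.27457013726234436, 0.1533886045217514), 82.59425354003906) 28307
((0.4198775291442871, -0.27927541732788086), (0.27457013726234436, 0.1533886045217514), 82.59425354003906) 21842
at [0.4013 0.2913 0.2316] A 94.8 t 14.35 open 0.826
(0.3892, 0.3164, 0.1, 93.5) -> shift [9.9, 26.0, 131.6] turn 1.3 rows 3
(0.3892, 0.3164, 0.056, 93.5) -> shift [-0.0, 0.0, 44.0] turn 0.0 rows 1
```

```bash
python3 -m crank '[[[10,26,50],1.3,45],[[10,26,100],1.3,45],[[10,26,150],1.3,45],[[10,26,175.5],1.3,45],[[10,26,175.5],1.3,45],[[10,26,175.5],1.3,255],[[10,26,175.5],1.3,255],[[10,26,175.5],1.3,255],[[10,26,175.5],1.3,255],[[10,26,175.5],1.3,255]]' 60
python3 -m crank '[[[0,0,-10],0,255],[[0,0,-22],0,255],[[0,0,-32],0,255],[[0,0,-32],0,255],[[0,0,-32],0,255]]'
python3 - <<'E'
from h import *
c=cam('scene');cv2.imwrite('pics/s2.png',cv2.resize(c['frame'][80:240,90:290],None,fx=2.5,fy=2.5));go((.37,.32,.09))
E
```

```text
time: 15.35
eef_pos: [0.3905, 0.317, 0.0575]
tcp_rot: [-0.031, 1.0, 0.001, 0.002]
contact_force: [0.2, 0.3, 6.4]
opening: 0.591
finger_force: 65.5
time: 15.85
eef_pos: [0.3891, 0.3163, 0.0877]
tcp_rot: [-0.031, 1.0, 0.0, 0.0]
contact_force: [0.1, -0.2, -1.5]
opening: 0.593
finger_force: 64.7
at [0.3887 0.3161 0.0872] A 93.6 t 15.9 open 0.595
(0.37, 0.32, 0.09) -> shift [18.5, 5.1, -2.8] turn 0.0 rows 1
```

View pics/s2.png

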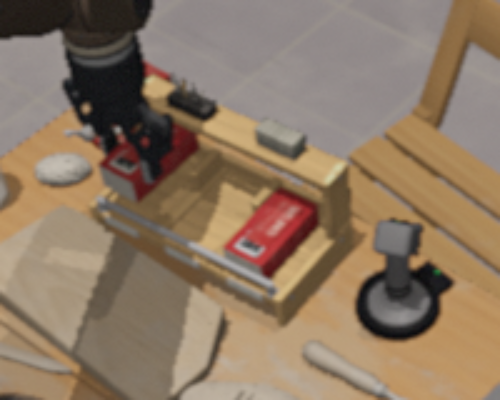

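```bash
python3 -m crank '[[[20,0,0],0,255],[[42,0,0],0,255],[[45,0,0],0,255],[[45,0,-30],0,255],[[45,0,-80],0,255],[[45,0,-130],0,255],[[45,0,-163],0,255],[[45,0,-163],0,255],[[45,0,-163],0,255]]'
python3 -m crank '[[[-15,-40,0],0,255],[[-30,-87,0],2,255],[[-45,-134,0],5,255],[[-60,-181,0],8,255],[[-75,-228,0],11,255],[[-90,-275,0],11,255],[[-103,-321,0],11,255],[[-84,-367,0],11,255],[[-65,-413,0],11,255],[[-46,-460,0],11,255]]'
python3 - <<'E'
from h import *
go((.4062,-.1908,.25,82.6),(.4062,-.1908,.10,82.6),(.4062,-.1908,.021,82.6))
E
```

```text
time: 16.8
eef_pos: [0.3445, 0.3135, 0.2505]
tcp_rot: [-0.031, 1.0, 0.0, 0.001]
contact_force: [0.5, -0.3, -1.6]
opening: 0.595
finger_force: 64.7
time: 17.8
eef_pos: [0.4169, -0.1433, 0.247]
tcp_rot: [0.065, 0.998, 0.001, -0.002]
contact_force: [0.9, 0.8, -1.6]
opening: 0.59
finger_force: 64.6
at [ 0.4169 -0.1433  0.247 ] A 82.6 t 17.8 open 0.59
(0.4062, -0.1908, 0.25, 82.6) -> shift [4.5, -48.5, -3.0] turn -0.0 rows 1
(0.4062, -0.1908, 0.1, 82.6) -> shift [0.0, 0.0, 150.0] turn 0.0 rows 3
(0.4062, -0.1908, 0.021, 82.6) -> shift [0.0, 0.0, 79.0] turn 0.0 rows 2
```

```bash
python3 -m crank '[[[4,-48,0],0,255],[[4,-48,50],0,255],[[4,-48,100],0,255],[[4,-48,147],0,255],[[4,-48,147],0,255],[[4,-48,147],0,255],[[4,-48,147],0,255]]'
python3 - <<'E'
from h import *
for n in('scene','top'):
    c=cam(n);P=cloud(c);X,Y,Z=[P[...,i] for i in range(3)]
    hsv=cv2.cvtColor(c['frame'],cv2.COLOR_BGR2HSV).astype(int)
    m=(X>.3)&(X<.55)&(Y<-.12)&(Y>-.26)&((hsv[...,0]<8)|(hsv[...,0]>172))&(hsv[...,1]>110)
    p=P[m];print(n,len(p),cv2.minAreaRect(p[:,:2].astype(np.float32)),np.percentile(p[:,2],[2,50,98]) if len(p) else 0)
go((.4062,-.1908,.021,82.6))
E
```

```text
time: 18.5
eef_pos: [0.4101, -0.1902, 0.1054]
tcp_rot: [0.065, 0.998, -0.001, 0.001]
contact_force: [-0.3, -0.4, -0.9]
opening: 0.593
finger_force: 64.6
scene 327 ((0.43225613236427307, -0.21064549684524536), (0.08535820245742798, 0.10764674097299576), 81.13264465332031) [0.09824715 0.12267741 0.20122113]
top 0 ((0.0, 0.0), (0.0, 0.0), 0.0) 0
at [ 0.4105 -0.1904  0.1062] A 82.6 t 18.6 open 0.595
(0.4062, -0.1908, 0.021, 82.6) -> shift [4.2, -0.9, 85.2] turn -0.0 rows 2
```

```bash
python3 -m crank '[[[4,-1,30],0,255],[[4,-1,60],0,255],[[4,-1,76],0,255],[[4,-1,82],0,255],[[4,-1,84.5],0,255],[[4,-1,84.5],0,255],[[4,-1,84.5],0,255]]'
python3 -m crank '[[[0,0,0],0,80],[[0,0,0],0,60],[[0,0,0],0,60],[[0,0,-20],0,45],[[0,0,-60],0,45],[[0,0,-110],0,45],[[0,0,-160],0,45],[[0,0,-180],0,45],[[0,0,-180],0,45]]'
python3 - <<'E'
from h import *
c=cam('wrist');P=cloud(c);X,Y,Z=[P[...,i] for i in range(3)]
m=(X>.33)&(X<.52)&(Y<-.13)&(Y>-.26)&(Z>.03)&(Z<.055)
n,l,st,_=cv2.connectedComponentsWithStats(m.astype(np.uint8)); p=P[l==1+np.argmax(st[1:,4])]
r=cv2.minAreaRect(p[:,:2].astype(np.float32));print(r,np.percentile(p[:,2],[5,50,95]),len(p))
T=np.array([.4199,-.2793]);y=np.radians(-7.4);M=np.array([[np.cos(y),np.sin(y)],[-np.sin(y),np.cos(y)]])
print('tray frame',M@(np.array(r[0])-T))
go((.47,0,.23),(.40,.14,.2,95))
E
```

```text
time: 19.3
eef_pos: [0.4059, -0.1905, 0.0215]
tcp_rot: [0.064, 0.998, -0.001, 0.001]
contact_force: [-3.1, 1.6, 5.6]
opening: 0.589
finger_force: 65.5
time: 20.2
eef_pos: [0.4068, -0.1914, 0.2037]
tcp_rot: [0.065, 0.998, -0.003, 0.004]
contact_force: [1.1, 0.1, -0.1]
opening: 0.82
finger_force: 0.0
((0.43030837178230286, -0.19371837377548218), (0.052609991282224655, 0.10579492896795273), 82.11686706542969) [0.03800152 0.03950962 0.04093334] 4387
tray frame [-0.00070085  0.08620938]
at [ 0.4055 -0.1904  0.2006] A 82.6 t 20.25 open 0.822
(0.47, 0, 0.23) -> shift [-39.4, 197.1, -29.4] turn 0.0 rows 5
(0.4, 0.14, 0.2, 95) -> shift [87.5, 129.8, 30.0] turn -12.4 rows 4
```

```bash
python3 -m crank '[[[-39,197,-29],0,45],[[-39,197,-29],0,45],[[-39,197,-29],0,45],[[-39,197,-29],-6,45],[[-39,197,-29],-12,45],[[48,335,1],-12.8,45],[[48,335,1],-12.8,45],[[48,335,1],-12.8,45],[[48,335,1],-12.8,45],[[48,335,1],-12.8,45]]'
python3 - <<'E'
from h import *
c=cam('wrist');P=cloud(c);X,Y,Z=[P[...,i] for i in range(3)]
m=(X>.33)&(X<.52)&(Y>.08)&(Y<.21)&(Z>.07)&(Z<.085)
n,l,st,_=cv2.connectedComponentsWithStats(m.astype(np.uint8)); p=P[l==1+np.argmax(st[1:,4])]
r=cv2.minAreaRect(p[:,:2].astype(np.float32));print(r,np.percentile(p[:,2],[5,50,95]),len(p))
c=np.array(r[0]);a=np.radians(r[2] if r[1][0]>r[1][1] else r[2]-90);print(np.degrees(a));g=c-.0215*np.array([np.cos(a),np.sin(a)])
go((*g,.056,90+np.degrees(a)))
E
```

```text
time: 21.25
eef_pos: [0.3975, 0.1502, 0.1945]
tcp_rot: [-0.049, 0.999, -0.0, -0.003]
contact_force: [0.3, -0.5, 0.1]
opening: 0.822
finger_force: 0.0
((0.4237392246723175, 0.1500561386346817), (0.10684245824813843, 0.052471622824668884), 4.883882522583008) [0.07409459 0.07552966 0.07692764] 5722
4.883882522583008
at [0.3987 0.1491 0.1954] A 95.5 t 21.3 open 0.823
(np.float64(0.4023172850488956), np.float64(0.14822570077163733), 0.056, np.float64(94.88388252258301)) -> shift [-3.5, -1.2, 139.4] turn 0.6 rows 3
```

```bash
python3 -m crank '[[[-4,-1,50],0.6,45],[[-4,-1,100],0.6,45],[[-4,-1,130],0.6,45],[[-4,-1,139.5],0.6,45],[[-4,-1,139.5],0.6,45],[[-4,-1,139.5],0.6,255],[[-4,-1,139.5],0.6,255],[[-4,-1,139.5],0.6,255],[[-4,-1,139.5],0.6,255],[[-4,-1,139.5],0.6,255]]' 60
python3 -m crank '[[[0,0,-10],0,255],[[0,0,-22],0,255],[[0,0,-34],0,255],[[0,0,-34],0,255]]'
python3 -m crank '[[[10,0,0],0,255],[[20,0,0],0,255],[[30,0,0],0,255],[[32,0,0],0,255],[[32,0,0],0,255]]'
python3 -c "
from h import *
go((.36,.235,.09))
print(get_state()['qpos'])"
```

```text
time: 22.3
eef_pos: [0.4066, 0.148, 0.0606]
tcp_rot: [-0.042, 0.999, -0.0, 0.003]
contact_force: [0.6, -2.4, 6.3]
opening: 0.593
finger_force: 65.0
time: 22.7
eef_pos: [0.4052, 0.1484, 0.0941]
tcp_rot: [-0.042, 0.999, 0.0, 0.001]
contact_force: [0.1, -0.2, -1.9]
opening: 0.592
finger_force: 64.6
time: 23.2
eef_pos: [0.3717, 0.1454, 0.092]
tcp_rot: [-0.042, 0.999, -0.0, -0.0]
contact_force: [0.2, 0.9, -1.4]
opening: 0.588
finger_force: 64.6
at [0.3717 0.1454 0.092 ] A 94.8 t 23.2 open 0.588
(0.36, 0.235, 0.09) -> shift [4.2, 90.3, 2.0] turn 0.0 rows 2
[ 1.17273870e-01 -1.78073886e-01  2.33745167e+00  2.30279479e-05
  9.82570665e-01 -1.53697756e+00]
```

```bash
python3 -m crank '[[[0,15,-45],0,255],[[0,30,-90],0,255],[[0,40,-130],0,255],[[0,40,-155],0,255],[[0,40,-155],0,255],[[0,40,-155],0,255]]'
python3 -c "
from h import *
o=.0183*np.array([.9917,-.1288]); t=np.array([.4088,-.3646])-o
print(t)
go((.47,0,.25,90),(*t,.25,82.6),(*t,.025,82.6))
"
```

```text
time: 23.8
eef_pos: [0.3692, 0.1852, 0.247]
tcp_rot: [-0.042, 0.999, 0.0, 0.0]
contact_force: [-0.6, 1.1, -3.0]
opening: 0.591
finger_force: 64.7
[ 0.39065189 -0.36224296]
at [0.3692 0.1852 0.247 ] A 94.8 t 23.8 open 0.591
(0.47, 0, 0.25, 90) -> shift [-85.0, -193.0, -3.0] turn 4.8 rows 5
(np.float64(0.39065189), np.float64(-0.36224296), 0.25, 82.6) -> shift [79.3, -362.2, -0.0] turn 7.4 rows 8
(np.float64(0.39065189), np.float64(-0.36224296), 0.025, 82.6) -> shift [0.0, 0.0, 225.0] turn 0.0 rows 5
```

```bash
python3 -m crank '[[[-17,-39,0],1,255],[[-36,-82,0],2,255],[[-55,-125,0],3,255],[[-74,-168,0],4,255],[[-85,-193,0],4.8,255],[[-85,-193,0],4.8,255]]'
python3 -m crank '[[[79,-362,0],2,255],[[79,-362,0],4,255],[[79,-362,0],6,255],[[79,-362,0],7.4,255],[[79,-362,0],7.4,255],[[79,-362,0],7.4,255],[[79,-362,0],7.4,255],[[79,-362,0],7.4,255],[[79,-362,0],7.4,255]]'
python3 -m crank '[[[0,0,50],0,255],[[0,0,100],0,255],[[0,0,140],0,255],[[0,0,150],0,255],[[0,0,150],0,255],[[0,0,150],0,255]]'
python3 -c "
from h import *
go((.3907,-.3622,.024,82.6))
"
```

```text
time: 24.4
eef_pos: [0.4699, -0.003, 0.2443]
tcp_rot: [0.003, 1.0, 0.0, -0.002]
contact_force: [-0.3, -0.0, -1.8]
opening: 0.587
finger_force: 64.6
time: 25.3
eef_pos: [0.3892, -0.3631, 0.2447]
tcp_rot: [0.067, 0.998, 0.002, -0.002]
contact_force: [0.4, 0.2, -1.2]
opening: 0.59
finger_force: 64.6
time: 25.9
eef_pos: [0.3919, -0.3624, 0.0991]
tcp_rot: [0.064, 0.998, -0.001, 0.001]
contact_force: [0.8, -0.2, -0.5]
opening: 0.587
finger_force: 64.6
at [ 0.3919 -0.3624  0.0991] A 82.6 t 25.9 open 0.587
(0.3907, -0.3622, 0.024, 82.6) -> shift [1.2, 0.0, 75.1] turn 0.0 rows 2
```

```bash
python3 -m crank '[[[1,0,30],0,255],[[1,0,55],0,255],[[1,0,68],0,255],[[1,0,73],0,255],[[1,0,75],0,255],[[1,0,75],0,255]]'
python3 -m crank '[[[0,0,0],0,80],[[0,0,0],0,60],[[0,0,0],0,60],[[0,0,-20],0,45],[[0,0,-60],0,45],[[0,0,-110],0,45],[[0,0,-160],0,45],[[0,0,-190],0,45],[[0,0,-190],0,45]]'
cat > tr.py <<'E'
from h import *
c=cam('wrist');P=cloud(c);X,Y,Z=[P[...,i] for i in range(3)]
import sys;cv2.imwrite(f'pics/{sys.argv[1]}.png',c['frame'])
T=np.array([.4199,-.2793]);y=np.radians(-7.4);M=np.array([[np.cos(y),np.sin(y)],[-np.sin(y),np.cos(y)]])
hsv=cv2.cvtColor(c['frame'],cv2.COLOR_BGR2HSV).astype(int)
def rep(m,nm):
    n,l,st,_=cv2.connectedComponentsWithStats(m.astype(np.uint8)); p=P[l==1+np.argmax(st[1:,4])]
    r=cv2.minAreaRect(p[:,:2].astype(np.float32));print(nm,np.round(r[0],4),np.round(r[1],3),round(r[2],1),'tray',(M@(np.array(r[0])-T)).round(4),np.percentile(p[:,2],[5,50,95]).round(3),len(p))
for nm,q in(('L',(Y<-.14)&(Y>-.25)),('R',(Y<-.31)&(Y>-.43))):
    b=q&(X>.33)&(X<.52)&(Z>.03)&(Z<.055); rep(b,'top'+nm); rep(b&(hsv[...,1]<90),'label'+nm)
E
python3 tr.py w3
python3 -c "
from h import *
go((.43,-.1,.25,50),(.47,.009,.25,0))
"
```

```text
time: 26.5
eef_pos: [0.3908, -0.363, 0.0247]
tcp_rot: [0.065, 0.998, -0.001, 0.001]
contact_force: [-1.7, 2.1, 3.9]
opening: 0.59
finger_force: 65.2
time: 27.4
eef_pos: [0.3919, -0.3646, 0.2193]
tcp_rot: [0.065, 0.998, -0.005, 0.004]
contact_force: [0.5, -0.6, 0.7]
opening: 0.824
finger_force: 0.0
topL [ 0.4296 -0.1942] [0.053 0.106] 82.3 tray [-0.0013  0.0856] [0.035 0.039 0.041] 3230
labelL [ 0.3973 -0.1892] [0.03  0.025] 79.8 tray [-0.0341  0.0865] [0.039 0.04  0.041] 251
topR [ 0.4082 -0.3648] [0.052 0.106] 83.1 tray [-0.0006 -0.0863] [0.038 0.04  0.041] 4109
labelR [ 0.3756 -0.3609] [0.029 0.026] 82.9 tray [-0.0334 -0.0867] [0.039 0.04  0.041] 381
at [ 0.3908 -0.3633  0.2158] A 82.6 t 27.45 open 0.825
(0.43, -0.1, 0.25, 50) -> shift [-4.8, 266.1, -34.2] turn 32.6 rows 6
(0.47, 0.009, 0.25, 0) -> shift [39.4, 109.2, -0.0] turn 50 rows 6
```

```bash
python3 -m crank '[[[-30,379,-53],0,45],[[-30,379,-53],-6,45],[[-30,379,-53],-12,45],[[-30,379,-53],-18,45],[[-30,379,-53],-24,45],[[-30,379,-53],-28.4,45],[[-30,379,-53],-28.4,45],[[-30,379,-53],-28.4,45],[[-30,379,-53],-28.4,45],[[-30,379,-53],-28.4,45]]'
cat > sc.py <<'E'
from h import *
import sys
c=cam('wrist');cv2.imwrite(f'pics/{sys.argv[1]}.png',c['frame']);P=cloud(c);X,Y,Z=[P[...,i] for i in range(3)]
b=(X>.38)&(X<.56)&(abs(Y)<.09)
def rep(m,nm):
    n,l,st,_=cv2.connectedComponentsWithStats(m.astype(np.uint8)); i=1+np.argmax(st[1:,4]); p=P[l==i]
    r=cv2.minAreaRect(p[:,:2].astype(np.float32));print(nm,np.round(r[0],4),np.round(r[1],3),round(r[2],1),np.percentile(p[:,2],[2,50,98]).round(3),len(p));return p
p=rep(b&(Z>.09)&(Z<.16),'head')
p=p[p[:,2]>.1];g=np.linalg.lstsq(np.c_[p[:,:2]-p[:,:2].mean(0),np.ones(len(p))],p[:,2],rcond=None)[0];print('grad',g,np.degrees(np.arctan2(g[1],g[0])))
rim=P[b&(Z>.0125)&(Z<.0165)]
d=P[b&(Z>.010)&(Z<.03)][:,:2]; print('dock pts',len(rim),rim.min(0),rim.max(0))
go((.47,.009,.1))
E
python3 sc.py w4
```

```text
time: 28.45
eef_pos: [0.4678, 0.0108, 0.2635]
tcp_rot: [-0.183, 0.983, 0.0, -0.002]
contact_force: [0.0, -0.8, -0.1]
opening: 0.82
finger_force: 0.0
head [0.4674 0.0103] [0.069 0.038] 21.8 [0.102 0.133 0.144] 2231
grad [-0.40299459 -0.17119759  0.13009685] -156.98355431021355
dock pts 949 [ 0.41744878 -0.03625614  0.01250344] [0.50641771 0.05550263 0.01649437]
at [0.4678 0.01   0.2636] A 111.0 t 28.5 open 0.823
(0.47, 0.009, 0.1) -> shift [-1.7, -1.7, 163.6] turn 0.0 rows 4
```

View pics/w4.png

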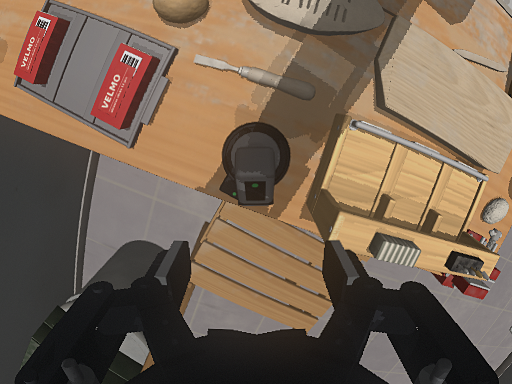

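The wrist view shows the scanner head at (255,188), centred between the fingers, with both cartons in the outer lanes labels to the front. Now gripping the scanner.

```bash
python3 -m crank '[[[0,0,50],-0.8,45],[[0,0,100],-0.8,45],[[0,0,140],-0.8,45],[[0,0,160],-0.8,45],[[0,0,167],-0.8,45],[[0,0,167],-0.8,60],[[0,0,167],-0.8,90],[[0,0,167],-0.8,110],[[0,0,167],-0.8,130],[[0,0,167],-0.8,255]]' 60
python3 -m crank '[[[0,0,0],0,255],[[0,0,0],0,255],[[0,0,0],0,255],[[0,0,0],0,255]]'
python3 -c "
from h import *
s=[get_state() for _ in range(3)]
go((.4677,.0105,.25))
print(s[0]['qpos'],s[0]['finger_force'])"
```

```text
time: 29.5
eef_pos: [0.4697, 0.0099, 0.0999]
tcp_rot: [-0.189, 0.982, -0.001, 0.002]
contact_force: [1.4, -0.1, 8.8]
opening: 0.435
finger_force: 61.5
time: 29.9
eef_pos: [0.4698, 0.01, 0.0999]
tcp_rot: [-0.189, 0.982, -0.001, 0.001]
contact_force: [0.0, 0.1, 5.7]
opening: 0.439
finger_force: 61.0
at [0.4698 0.01   0.0999] A 111.8 t 29.9 open 0.439
(0.4677, 0.0105, 0.25) -> shift [1.7, 1.3, -150.1] turn 0.0 rows 4
[-1.95256466e-01 -1.62373209e-02  2.17366257e+00  6.71563944e-05
  9.81140631e-01 -2.14626798e+00] 60.99361181259155
```

```bash
python3 -m crank '[[[0,0,-30],0,255],[[0,0,-70],0,255],[[0,0,-115],8,255],[[0,0,-140],16,255],[[0,0,-140],24,255],[[0,0,-140],32,255],[[0,0,-140],40,255],[[0,0,-140],48,255],[[0,0,-140],56,255],[[0,0,-140],64,255]]'
python3 -m crank '[[[0,0,0],8,255],[[0,0,0],16,255],[[0,0,0],24,255],[[0,0,0],32,255],[[0,0,0],40,255],[[0,0,0],48,255],[[0,0,0],56,255],[[0,0,0],64,255],[[0,0,0],72,255],[[0,0,0],80,255]]'
python3 - <<'E'
from h import *
for n in('top','scene'):
    c=cam(n);P=cloud(c);X,Y,Z=[P[...,i] for i in range(3)];V=c['frame'].max(-1)
    m=(X>.38)&(X<.56)&(abs(Y)<.09)&(Z>-.005)&(Z<.025)&(V<60)
    k,l,st,_=cv2.connectedComponentsWithStats(m.astype(np.uint8)); p=P[l==1+np.argmax(st[1:,4])]
    print(n,len(p),p[:,:2].min(0),p[:,:2].max(0),np.percentile(p[:,2],[5,50,95]))
    cv2.imwrite(f'pics/{n}5.png',c['frame']); np.savez(f'{n}5.npz',P=P,F=c['frame'])
go((.4853,-.1012,.2399,-45),(.4853,-.1012,.1564,-45),(.4636,-.2729,.1564,-45))
E
```

```text
time: 30.9
eef_pos: [0.4676, 0.0104, 0.237]
tcp_rot: [0.363, 0.932, -0.0, -0.001]
contact_force: [-0.2, 0.8, -2.4]
opening: 0.434
finger_force: 61.0
time: 31.9
eef_pos: [0.4676, 0.0103, 0.237]
tcp_rot: [0.877, 0.481, -0.001, -0.001]
contact_force: [-0.3, 0.0, -0.6]
opening: 0.435
finger_force: 61.0
top 36 [ 0.44257165 -0.01168826] [0.46499657 0.02966027] [0.00254645 0.00790905 0.01227775]
scene 777 [ 0.41550365 -0.03807251] [0.52747773 0.05359183] [0.00180996 0.00608115 0.01425857]
at [0.4677 0.0103 0.2371] A -32.2 t 32.0 open 0.435
(0.4853, -0.1012, 0.2399, -45) -> shift [-85.0, 74.3, -2.8] turn 12.8 rows 3
(0.4853, -0.1012, 0.1564, -45) -> shift [0.0, 0.0, 83.5] turn 0 rows 2
(0.4636, -0.2729, 0.1564, -45) -> shift [-136.8, 106.1, -0.0] turn 0 rows 4
```

View pics/scene5.png

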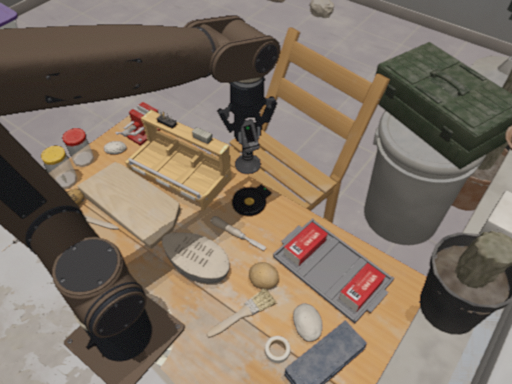

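The scene view shows the scanner held upright above the empty dock at (250,200), with cartons in the left (305,242) and right (362,288) lanes. Moving to the left label.

```bash
python3 -m crank '[[[-85,74,0],4,255],[[-85,74,0],8,255],[[-85,74,0],12.8,255],[[-85,74,30],12.8,255],[[-85,74,65],12.8,255],[[-85,74,81],12.8,255],[[-85,74,81],12.8,255],[[-85,74,81],12.8,255]]'
python3 - <<'E'
from h import *
s=get_state()
A=yaw(s['tcp_rot']);psi=np.radians(A-90);d=np.array([np.cos(psi),np.sin(psi)]);p=s['eef_pos']
o=p-np.r_[d*.006,.0939]; w=o+np.r_[d*.0305,.0785]
for L in (np.array([.3978,-.1896,.041]),np.array([.3760,-.3608,.041])):
    v=L-w; b=np.r_[d,-1]/2**.5; print('along',v@b,'y',v@np.r_[-d[1],d[0],0],'z',v@np.r_[d,1]/2**.5)
c=cam('wrist');P=cloud(c);X,Y,Z=[P[...,i] for i in range(3)]
T=(abs(Y+.19)<.06)&(X>.33)&(X<.52)&(Z>.03)&(Z<.05);print(T.sum(),P[T].mean(0) if T.any() else '')
for n in('top','scene'):
    c=cam(n);P=cloud(c);X,Y,Z=[P[...,i] for i in range(3)];hsv=cv2.cvtColor(c['frame'],cv2.COLOR_BGR2HSV).astype(int)
    for nm,q in(('L',(Y<-.14)&(Y>-.25)),('R',(Y<-.31)&(Y>-.43))):
        m=q&(X>.33)&(X<.42)&(Z>.03)&(Z<.055)&(hsv[...,1]<90)&(hsv[...,2]>80)
        if m.any(): print(n,nm,m.sum(),P[m].mean(0).round(4))
go((.4853,-.1012,.1564,-45))
cv2.imwrite('pics/s6.png',c['frame'][100:340,180:440].repeat(2,0).repeat(2,1))
E
```

```text
time: 32.8
eef_pos: [0.4857, -0.1012, 0.1573]
tcp_rot: [0.924, 0.383, -0.0, -0.0]
contact_force: [-1.1, 0.1, -1.5]
opening: 0.435
finger_force: 61.3
along 0.14218130375304966 y 0.00020402927914483224 z -0.0005029253805699381
along 0.23877777071327322 y 0.10566930859705533 z 0.09609354157965364
851 [ 0.41235672 -0.20112613  0.03937996]
top L 66 [ 0.3914 -0.1883  0.0413]
top R 55 [ 0.3694 -0.3593  0.041 ]
scene L 112 [ 0.3899 -0.1883  0.0378]
scene R 156 [ 0.3746 -0.362   0.0383]
at [ 0.4868 -0.1016  0.1591] A -45.0 t 32.95 open 0.434
(0.4853, -0.1012, 0.1564, -45) -> shift [-0.8, -1.4, 2.7] turn 0.0 rows 1
```

View pics/s6.png

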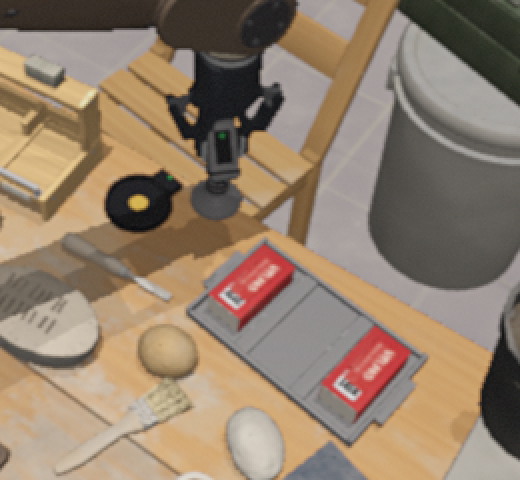

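```bash
python3 - <<'E'
from h import *
for n in('top','scene'):
    P=np.load(n+'0.npz')['P'];X,Y,Z=[P[...,i] for i in range(3)]
    p=P[(X>.41)&(X<.52)&(abs(Y)<.06)&(Z>.07)&(Z<.16)]; a=np.radians(21.8)
    s=(p[:,0]-.4683)*np.cos(a)+(p[:,1]-.010)*np.sin(a); t=-(p[:,0]-.4683)*np.sin(a)+(p[:,1]-.010)*np.cos(a)
    for lo in range(-45,45,7):
        k=(s>lo/1e3)&(s<(lo+7)/1e3)&(abs(t)<.015)
        if k.any(): print(n,lo+3.5,p[k,2].max().round(4),np.median(p[k,2]).round(4))
go((.4853,-.1012,.1564,-45))
E
```

```text
top -34.5 0.1361 0.1289
top -27.5 0.1401 0.1336
top -20.5 0.1496 0.1417
top -13.5 0.1503 0.1454
top -6.5 0.1468 0.1411
top 0.5 0.1394 0.1349
top 7.5 0.1383 0.129
top 14.5 0.1294 0.121
top 21.5 0.1186 0.1138
top 28.5 0.1136 0.106
top 35.5 0.1051 0.0997
scene -34.5 0.1332 0.126
scene -27.5 0.1398 0.1325
scene -20.5 0.1452 0.1356
scene -13.5 0.1457 0.0918
scene -6.5 0.1414 0.138
scene 0.5 0.135 0.134
scene 7.5 0.1233 0.1233
scene 14.5 0.119 0.1174
scene 21.5 0.1118 0.1095
scene 28.5 0.1051 0.1041
at [ 0.4868 -0.1016  0.1591] A -45.0 t 32.95 open 0.434
(0.4853, -0.1012, 0.1564, -45) -> shift [-0.8, -1.4, 2.7] turn 0.0 rows 1
```

```bash
H='';python3 -m crank '[[[0,0,1],0,255],[[0,0,1],0,255],[[0,0,1],0,255],[[0,0,1],0,255],[[0,0,1],0,255],[[0,0,1],0,255],[[0,0,1],0,255],[[0,0,1],0,255],[[0,0,1],0,255],[[0,0,1],0,255]]' >/dev/null
python3 -m crank '[[[0,0,0],0,255],[[0,0,0],0,255],[[0,0,0],0,255],[[0,0,0],0,255],[[0,0,0],0,255],[[0,0,0],0,255],[[0,0,0],0,255],[[0,0,0],0,255],[[0,0,0],0,255],[[0,0,0],0,255]]' >/dev/null
python3 -m crank '[[[0,0,0],0,255],[[0,0,0],0,255],[[0,0,0],0,255],[[0,0,0],0,255],[[0,0,0],0,255],[[0,0,0],0,255],[[0,0,0],0,255]]'
cat > chk.py <<'E'
from h import *
s=get_state()
A=yaw(s['tcp_rot']);psi=np.radians(A-90);d=np.array([np.cos(psi),np.sin(psi)]);p=s['eef_pos']
o=p-np.r_[d*.006,.0939]; w=o+np.r_[d*.0305,.0785]
for L in (np.array([.3978,-.1896,.041]),np.array([.3760,-.3608,.041])):
    v=L-w; b=np.r_[d,-1]/2**.5; print('along',v@b,'y',v@np.r_[-d[1],d[0],0],'z',v@np.r_[d,1]/2**.5)
for n in('top','scene'):
    c=cam(n);P=cloud(c);X,Y,Z=[P[...,i] for i in range(3)];hsv=cv2.cvtColor(c['frame'],cv2.COLOR_BGR2HSV).astype(int)
    for nm,q in(('L',(Y<-.12)&(Y>-.26)),('R',(Y<-.3)&(Y>-.44))):
        m=q&(X>.33)&(X<.52)&(Z>.03)&(Z<.055)&((hsv[...,0]<8)|(hsv[...,0]>172))&(hsv[...,1]>110)
        if m.any(): print(n,nm,m.sum(),np.round(cv2.minAreaRect(P[m][:,:2].astype(np.float32))[0],4))
E
python3 chk.py; python3 -c "
from h import *
go((.4640,-.2728,.1564,-45))"
```

```text
time: 35.65
eef_pos: [0.4858, -0.1013, 0.1563]
tcp_rot: [0.924, 0.382, 0.0, 0.0]
contact_force: [-0.8, -0.7, -1.1]
opening: 0.438
finger_force: 61.3
along 0.14149771680379278 y 0.00030669679193532994 z 0.00017231627742937878
along 0.23795969717788257 y 0.10601787257111886 z 0.09663429665151915
top L 436 [ 0.4307 -0.1929]
top R 462 [ 0.4095 -0.364 ]
scene L 635 [ 0.4305 -0.1947]
scene R 757 [ 0.4079 -0.3653]
at [ 0.4858 -0.1012  0.1563] A -45.0 t 35.75 open 0.436
(0.464, -0.2728, 0.1564, -45) -> shift [-136.6, 106.0, -0.1] turn -0.0 rows 4
```

```bash
python3 -m crank '[[[-136,106,0],0,255],[[-136,106,0],0,255],[[-136,106,0],0,255],[[-136,106,0],0,255],[[-136,106,0],0,255],[[-136,106,0],0,255],[[-136,106,0],0,255],[[-136,106,0],0,255]]'
python3 chk.py
python3 -m crank '[[[0,0,0],0,255],[[0,0,0],0,255],[[0,0,0],0,255],[[0,0,0],0,255],[[0,0,0],0,255],[[0,0,0],0,255],[[0,0,0],0,255],[[0,0,0],0,255],[[0,0,0],0,255],[[0,0,0],0,255]]' >/dev/null
python3 -m crank '[[[0,0,0],0,255],[[0,0,0],0,255],[[0,0,0],0,255],[[0,0,0],0,255],[[0,0,0],0,255],[[0,0,0],0,255],[[0,0,0],0,255],[[0,0,0],0,255],[[0,0,0],0,255],[[0,0,0],0,255]]' >/dev/null
python3 -m crank '[[[0,0,0],0,255],[[0,0,0],0,255],[[0,0,0],0,255],[[0,0,0],0,255],[[0,0,0],0,255]]'
python3 chk.py
python3 -c "
from h import *
go((.47,-.10,.25,-45),(.469,.010,.25,111.8))"
```

```text
time: 36.55
eef_pos: [0.4646, -0.2711, 0.1562]
tcp_rot: [0.924, 0.383, -0.0, -0.0]
contact_force: [-0.7, -0.5, -2.2]
opening: 0.435
finger_force: 61.6
along 0.045825597857141485 y -0.10485023454355699 z -0.09527681828874225
along 0.14241458184466446 y 0.0006287507782409253 z 0.0013121656987807229
top L 228 [ 0.4424 -0.1876]
top R 206 [ 0.403  -0.3636]
scene L 653 [ 0.43   -0.1953]
scene R 750 [ 0.4084 -0.3657]
time: 39.15
eef_pos: [0.4645, -0.2724, 0.1563]
tcp_rot: [0.924, 0.382, -0.0, 0.0]
contact_force: [-0.2, 0.2, -2.5]
opening: 0.437
finger_force: 61.6
along 0.045329831985639016 y -0.10567983858514123 z -0.09598452982231508
along 0.14179521600745928 y 2.512521053625954e-05 z 0.0004808541995051885
top L 239 [ 0.4422 -0.1891]
top R 199 [ 0.4026 -0.3638]
scene L 646 [ 0.43   -0.1951]
scene R 744 [ 0.4085 -0.3661]
at [ 0.4645 -0.2724  0.1563] A -45.0 t 39.25 open 0.437
(0.47, -0.1, 0.25, -45) -> shift [125.7, -118.0, -93.7] turn -0.0 rows 4
(0.469, 0.01, 0.25, 111.8) -> shift [77.1, -78.5, -0.0] turn -156.8 rows 19
```

```bash
python3 -m crank '[[[0,0,-45],0,255],[[0,0,-90],-8,255],[[203,-196,-94],-16,255],[[203,-196,-94],-24,255],[[203,-196,-94],-32,255],[[203,-196,-94],-40,255],[[203,-196,-94],-48,255],[[203,-196,-94],-56,255],[[203,-196,-94],-64,255],[[203,-196,-94],-72,255]]'
python3 -m crank '[[[0,0,0],-8,255],[[0,0,0],-16,255],[[0,0,0],-24,255],[[0,0,0],-32,255],[[0,0,0],-40,255],[[0,0,0],-48,255],[[0,0,0],-56,255],[[0,0,0],-64,255],[[0,0,0],-72,255],[[0,0,0],-80,255]]'
python3 -m crank '[[[0,0,0],-4.8,255],[[0,0,0],-4.8,255],[[0,0,0],-4.8,255]]'
python3 -c "
from h import *
go((.469,.010,.15,111.8),(.469,.010,.1005,111.8))"
```

```text
time: 40.25
eef_pos: [0.4694, 0.0111, 0.2505]
tcp_rot: [0.519, 0.855, 0.0, 0.0]
contact_force: [-0.4, 0.3, -1.6]
opening: 0.431
finger_force: 61.7
time: 41.25
eef_pos: [0.4695, 0.0098, 0.2504]
tcp_rot: [-0.15, 0.989, -0.0, 0.0]
contact_force: [0.7, -1.0, -2.6]
opening: 0.439
finger_force: 61.7
time: 41.55
eef_pos: [0.4695, 0.0098, 0.2503]
tcp_rot: [-0.188, 0.982, 0.0, 0.0]
contact_force: [-0.2, -0.3, -1.6]
opening: 0.441
finger_force: 61.7
at [0.4695 0.0098 0.2503] A 111.7 t 41.55 open 0.441
(0.469, 0.01, 0.15, 111.8) -> shift [0.4, 0.4, 100.3] turn -0.1 rows 3
(0.469, 0.01, 0.1005, 111.8) -> shift [-0.0, 0.0, 49.5] turn 0.0 rows 1
```

```bash
python3 -m crank '[[[0,0,50],0,255],[[0,0,100],0,255],[[0,0,125],0,255],[[0,0,140],0,255],[[0,0,147],0,255],[[0,0,150],0,255],[[0,0,150],0,255],[[0,0,150],0,255]]'
python3 -m crank '[[[0,0,0],0,120],[[0,0,0],0,90],[[0,0,0],0,45],[[0,0,0],0,45],[[0,0,-15],0,45],[[0,0,-50],0,45],[[0,0,-100],0,45],[[0,0,-150],0,45],[[0,0,-160],0,45],[[0,0,-160],0,45]]'
python3 sc.py w7; python3 chk.py | tail -4
```

```text
time: 42.35
eef_pos: [0.4706, 0.0096, 0.1016]
tcp_rot: [-0.189, 0.982, -0.001, 0.001]
contact_force: [-0.7, 0.1, -1.7]
opening: 0.437
finger_force: 61.8
time: 43.35
eef_pos: [0.471, 0.0095, 0.2634]
tcp_rot: [-0.189, 0.982, -0.001, 0.003]
contact_force: [1.0, -0.4, -0.2]
opening: 0.823
finger_force: 0.0
head [0.4682 0.0097] [0.068 0.038] 22.4 [0.103 0.133 0.144] 2230
grad [-0.40526569 -0.16876606  0.13021668] -157.39153709541682
dock pts 938 [ 0.41836072 -0.03672989  0.01250019] [0.50656383 0.05523762 0.01648483]
at [0.4697 0.0098 0.2607] A 111.8 t 43.4 open 0.828
(0.47, 0.009, 0.1) -> shift [0.0, -0.8, 160.7] turn 0.0 rows 4
top L 441 [ 0.4314 -0.1927]
top R 472 [ 0.4092 -0.3641]
scene L 653 [ 0.4291 -0.1948]
scene R 764 [ 0.407  -0.3657]
```

View pics/w7.png

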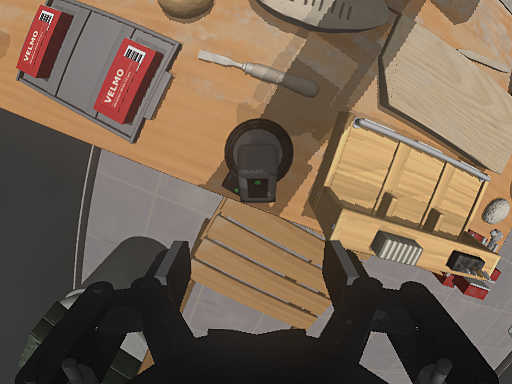

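The final view shows the scanner upright in its dock at (257,165), both cartons in their lanes, the blades and burrs on the ledge, and the chisel untouched.

```bash
python3 -c "
from plant import ctrl
print(ctrl.sign_off())"
```

```text
the job is handed in; nothing more can be done
None
```

I handed the job in at about 43 s: the left and right cartons (the middle slot was empty) are in their tray lanes and had the beam held on them for over 2 s each, blades and burrs are on the ledge, the scanner is back in its dock and the chisel was left alone; the verdict was not shown.

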